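Fit the brass finial to the display post

ROBOT

A 6-joint arm with a two-finger parallel gripper is mounted at the origin on the work surface. World frame = base frame: x ahead of the robot, y to its left, z up, the work surface at z = 0. Lengths are in m, angles in degrees, forces in N, time in s.
With the tool pointing down it reaches from about 0.275 to 0.85 m from the base axis. Payload 5.2 kg.
Tool frame: the origin (TCP) lies at the very end of the fingers, on their centre line; the grasp point (between the pads) lies 19 mm behind it; z points along the fingers, x is the direction in which the jaws open and shut, and the axes are right-handed (so a half turn about z gives the same grasp; the last joint's range is limited). The gripper opens to 85 mm and grips with 20 to 120 N. Pads are 22 mm wide; open, the fingers measure 114 mm over their backs; the gripper's body (76 mm by 85 mm) begins 54 mm behind the grasp point. The pads swing forward as they close: fully open they stand 13 mm farther back than shut.
Start: joints at [-11.62, 14.817, 87.949, -0, 77.235, -11.62], TCP at [0.55, 0, 0.231] pointing down, gripper open.
Joint ranges: [-179.93, 179.93], [-52.35, 119.4], [10.71, 147.94], [-69.91, 249.91], [12.55, 155.21], [-178.61, 178.61]. Speed limits (degrees/s): [147.25, 147.25, 180, 180, 180, 180].

INTERFACE

Orientations are given as a 3x3 rotation matrix whose columns are the frame's x, y, z axes.
In Python, from station import read_state, viewer, workorder, spotter gives the robot as it stands. The module is installed in compiled form; this text tells all that it offers.
- The arm moves only by the tool move_arm, never from a script. Its argument "series" is one flat list of numbers, 7 for each row, row after row: the opening, from 0 (shut) to 1 (fully open), then the shift along the tool's x, y, z in mm, then the turn, a rotation vector about the tool's x, y, z in degrees. In form: [gripper, tx, ty, tz, ax, ay, az, gripper, tx, ty, tz, ax, ay, az, ...]. A call has 1 to 20 rows; each row shifts and turns the commanded pose from where the row before left it, along the tool's axes as they then stand; what a row does not reach is not made up. A row lasts 1/12 s, in which the tool goes at most 41.7 mm and 7.16 degrees, less where a joint would pass 70% of its speed; a pose out of reach is approached as far as the arm can. A call is refused whole if a number of a shift passes 41.7 or a number of a turn 7.16, either way. A call with a gripper value outside its range is refused whole. The fingers move at their own pace and stop on an object; the grip force is fixed at half the most. Time passes only in rows, so rows that do not move let the fingers close. It gives the time, the measured TCP pose, the force and the opening at its end, in the units of the state.
- read_state(): the state, without advancing time (a new reading comes with each control period).
- viewer.capture(name): name is "scene" or "side" or "wrist"; returns the picture (420x560x3 uint8, blue, green, red); there is no depth.
- viewer.calibration(name): a dict with "fov_y" (degrees; the focal length in pixels is half the picture's height over the tangent of half this angle, whatever the lens; pixels are square), "cx", "cy" (the principal point, pixels), "R" (3x3) and "t" (3): a world point X has camera coordinates R X + t. Camera axes: x right, y down, z forward; pixel columns grow to the right and rows downward; lengths in m; the calibration is good to about 2 mm. A picture is of the moment at which its call begins: read the wrist's pose just before it. calibration takes no time and is no camera call; for the wrist camera it gives the pose at the moment of the call.
- workorder.hand_in(): hands the job in, once; it reports no verdict.
Trained networks look in the newest picture that a camera, given by its name, has taken for a name from the list of things; names that differ only in an ending like _2 or _b are one class to them, and where a whole thing is asked for, a point or a joint stands for the part that bears it (a point fixed in the world has none). Each returns a list of dicts, best first, with "score" (0 to 1); they miss things now and then, are a little off and sometimes report something else, mostly with a low value. They report only what shows in the picture. A call takes as long as a camera call. They do not tell look-alikes from the thing itself.
- spotter.masks_of(camera, name): "pixels" (420x560 bool, what is visible of it).
- spotter.tip_of(camera, name): "position" ([x, y, z] in m, in world coordinates, good to about 4 mm: a listed point, or the origin of a listed thing).
The state is a dict: "time": time; "joints": joint angles; "qd": joint speeds; "tau": joint torques, N m; "ee_pos": TCP position; "eef_rot": TCP orientation; "contact_force": force on the tool from outside, world axes, zero at the start; "wrist_torque": the same for the moment, N m; "width": finger opening in m.
Only numpy, scipy, OpenCV 4.12 (cv2) and the standard library are available. Lean on these libraries where they do the work, as an engineer would, in place of code of your own. Each camera call takes 0.05 s, during which the arm holds its last target. There are 200 camera calls.

TASK

On the shop counter, take the tall brass finial out of its plywood stand and press its steel shank straight down into the hole bored in the top of the wooden display post, until its shoulder sits fully home on the wood. The post sits a few millimetres off the middle of its tray, so feel about for the hole in light contact and never lean hard on the post (stay well under 40 N). Then let go, leaving the flat knob, the copper coupling, the screwdriver and the small carton where they are.

Things in the scene. Friction and masses are not known exactly. Their poses are not given: they have to be found in the camera images.
- finial: Tall brass finial, loose, 0.2 kg. Origin: centre of the lower end of its plain square-cut steel shank (14 mm diameter, 26 mm long); z along the axis to the dome. Above the shank a brass cylinder, 30 mm diameter, straight from 26 mm (flat shoulder) to 56 mm, dome top at 67.5 mm. Starts upright in either hole of the stand, shoulder resting on the stand's top.
- finial_grip (a point): Point on the finial's axis 50 mm above its origin (24 mm above the shoulder), a good height to grip: fingertips reaching 19 mm beyond it still clear the wood.
- stand: Plywood stand, fixed, 70 mm (x) by 160 mm (y), 36 mm high, origin at the centre of its underside, z up. Two upright 22 mm holes, 32 mm deep, at y = -45 and +45 mm: a shank has 4 mm of play all round. The finial is in one, the flat knob in the other. Grip the finial across the stand's x to stay clear of the knob.
- flat_knob: Bystander, loose, in the stand's other hole: brass knob with the same steel shank but a flat round head 44 mm in diameter, 46 mm long in all. Origin: centre of the shank's lower end, z up.
- tray: Square steel tray, fixed, 108 mm wide, rim 16 mm high; origin at the centre of its underside, z up, x and y along its sides, any yaw. A wooden display post, 88 mm square, 60 mm high, is held fast in it, its flat level top 64 mm above the tray's underside. It was set in with play: its middle is 2.5 to 4.5 mm off the tray's middle, in a direction that varies.
- tray_top (a point): Point over the tray's middle, level with the post's top. The one blind hole (16 mm diameter, 34 mm deep, upright, sharp unchamfered edge) is in the middle of the post, so its axis is 2.5 to 4.5 mm sideways from this point, in a direction that varies. When home, the finial's origin is 26 mm below this point's height.
- coupling: Bystander, loose: short copper pipe coupling standing upright, 28 mm outer diameter, 36 mm high. Origin: centre of the underside.
- driver: Bystander, loose: screwdriver with a black handle, lying on the counter. Origin: middle of the underside.
- hinge_box: Bystander, loose: small carton 70 by 50 by 40 mm high. Origin: centre of the underside.
- stopper (a joint): Travel (m) of a rubber stopper in the post's hole, 0 at the start, growing downward, at most 0.0225. Its top starts 6 mm below the mouth. The shank pushes it down ahead; it resists with about 6 N and stays where pushed, so the finial does not sink home by its own weight. About 0.020 with the finial home.
There are look-alikes about, which are no part of the job. What is shaped like the finial but blue is not meant.

How it is judged:
By the outcome, as a careful person would: the job done as asked, in the order asked, and still so for the second after the job is handed in, with the robot touching nothing.
It also fails if it takes over 54 s, if anything falls off the work surface, if the arm or the gripper's body presses on something with over 40 N, if the wrist force passes 120 N, or if a joint passes its speed limit or range.

## Working session

There is one attempt and no reset: what is moved stays moved. The work goes in short steps, Python scripts to look and compute and a tool call to move; the robot and the scene stay as the last step left them, time stands still between calls to the robot, and variables do not carry over. Pictures are saved under pics/ and viewed, about 8 in all and at most 12, crops included, and the job is handed in when it is done.

Besides the shell and the picture viewer there is one more tool, called after "Call:" as name(argument=value, ...) on one line, values as JSON. move_arm: Moves the arm, as the interface text tells. Its arguments: {"type":"object","properties":{"series":{"type":"array"}},"required":["series"]}

```bash
mkdir -p pics; cat > h.py <<'E'
import numpy as np, cv2
from station import read_state, viewer, workorder, spotter
def ray(cal,u,v):
    f=210/np.tan(np.radians(cal["fov_y"]/2)); R=np.array(cal["R"]);t=np.array(cal["t"])
    return -R.T@t, R.T@np.array([(u-cal["cx"])/f,(v-cal["cy"])/f,1])
def at_z(cal,u,v,z):
    c,d=ray(cal,u,v); return c+d*(z-c[2])/d[2]
def proj(cal,X):
    f=210/np.tan(np.radians(cal["fov_y"]/2)); p=np.array(cal["R"])@X+np.array(cal["t"])
    return np.array([cal["cx"]+f*p[0]/p[2],cal["cy"]+f*p[1]/p[2]])
E
python3 - <<'E'
from h import *
s=read_state();print(s)
ims=[]
for c in("scene","side"):
    im=viewer.capture(c);ims.append(im);cv2.imwrite(f"pics/{c}0.png",im)
    for n in("finial","finial_grip","stand","flat_knob","tray","tray_top","coupling","driver","hinge_box"):
        print(c,n,[(round(d["score"],2),np.round(d["position"],3).tolist()) for d in spotter.tip_of(c,n)[:4]])
cv2.imwrite("pics/both0.png",np.vstack(ims))
E
```

```text
{'time': 0.0, 'joints': array([-1.16204255e+01,  1.48607687e+01,  8.80112126e+01, -4.83475370e-04,
        7.72345789e+01, -1.16181888e+01]), 'qd': array([-0.01117898, -0.06825258,  0.02409876, -0.04362766, -0.08734508,
        0.07410914]), 'tau': array([ 1.06436883e-04, -4.46029150e+01, -2.90570551e+01, -7.42485804e-05,
        1.18754001e-02, -2.51378208e-05]), 'ee_pos': array([5.49472272e-01, 1.20946878e-04, 2.30459571e-01]), 'eef_rot': array([[ 9.99998337e-01, -3.75006867e-05, -1.82336274e-03],
       [-3.68323769e-05, -9.99999932e-01,  3.66558195e-04],
       [-1.82337636e-03, -3.66490426e-04, -9.99998270e-01]]), 'contact_force': array([ 0.66371538,  0.23629788, -0.43621237]), 'wrist_torque': array([ 0.0125912 , -0.03344478, -0.03120743]), 'width': 0.08536171850612034}
scene finial [(0.72, [0.664, -0.155, 0.0]), (0.72, [0.509, -0.061, 0.0]), (0.69, [0.562, -0.15, 0.008]), (0.6, [0.652, -0.089, -0.003])]
scene finial_grip [(0.56, [0.651, -0.088, 0.048]), (0.49, [0.506, -0.063, 0.045]), (0.46, [0.558, -0.145, 0.063]), (0.45, [0.66, -0.149, 0.052])]
scene stand [(0.75, [0.561, -0.
[... 285 characters left out ...]
e_box [(0.66, [0.462, -0.405, -0.004])]
side finial [(0.66, [0.665, -0.156, -0.001]), (0.64, [0.565, -0.148, 0.009]), (0.59, [0.462, -0.15, -0.0]), (0.58, [0.654, -0.089, 0.003])]
side finial_grip [(0.75, [0.664, -0.151, 0.048]), (0.66, [0.56, -0.146, 0.06]), (0.64, [0.506, -0.064, 0.053]), (0.59, [0.46, -0.149, 0.052])]
side stand [(0.73, [0.559, -0.195, 0.0])]
side flat_knob [(0.69, [0.555, -0.232, 0.009])]
side tray [(0.83, [0.507, 0.211, -0.002]), (0.65, [0.565, -0.15, 0.01])]
side tray_top [(0.66, [0.509, 0.21, 0.063]), (0.19, [0.506, 0.213, 0.001])]
side coupling [(0.66, [0.723, -0.044, 0.002])]
side driver [(0.78, [0.489, 0.405, 0.002])]
side hinge_box [(0.74, [0.465, -0.405, 0.004])]
```

View pics/scene0.png

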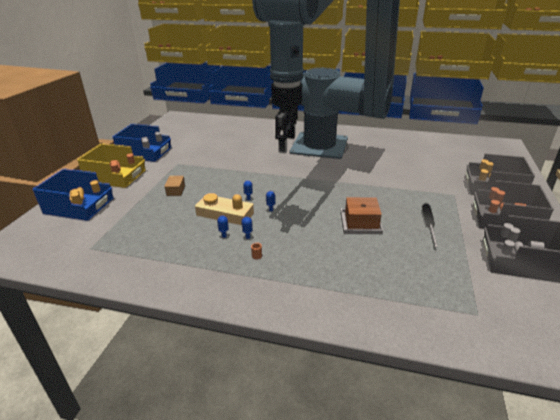

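View pics/side0.png

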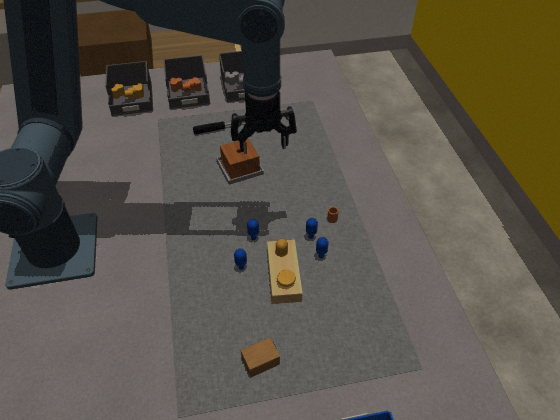

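The real finial is the brass one in the stand, at about (0.562, -0.149). The blue ones are look-alikes. The post is at about (0.508, 0.209). I'll look at the hole from above first, with the gripper empty.

Call:
move_arm(series=[1, -7, -35, 0, 0, 0, 0, 1, -7, -35, 0, 0, 0, 0, 1, -7, -35, 0, 0, 0, 0, 1, -7, -35, 0, 0, 0, 0, 1, -7, -35, 0, 0, 0, 0, 1, -7, -35, 0, 0, 0, 0, 1, 0, 0, 0, 0, 0, 0, 1, 0, 0, 0, 0, 0, 0, 1, 0, 0, 0, 0, 0, 0])

```text
time: 1.75
ee_pos: [0.508, 0.2099, 0.2313]
eef_rot: [[1.0, 0.001, 0.0], [0.001, -1.0, -0.001], [0.0, 0.001, -1.0]]
contact_force: [-0.0, -0.5, -0.6]
width: 0.0854
```

```bash
python3 - <<'E'
from h import *
s=read_state();print(s["time"],s["ee_pos"],s["contact_force"])
cal=viewer.calibration("wrist");im=viewer.capture("wrist");cv2.imwrite("pics/w1.png",im)
np.save("w1cal.npy",cal,allow_pickle=True);print(cal)
for n in("tray","tray_top","stopper"):
    print(n,[(round(d["score"],2),np.round(d["position"],4).tolist()) for d in spotter.tip_of("wrist",n)[:3]] if n!="stopper" else "")
E
```

```text
1.75 [0.5080116  0.20988022 0.23127844] [-0.00455103 -0.51774561 -0.58930856]
{'fov_y': 69.25647032273486, 'cx': 282.22533279487897, 'cy': 208.2787928274349, 'R': array([[ 0.99999803,  0.00112395, -0.00163601],
       [ 0.00154457, -0.95830501,  0.28574311],
       [-0.00124664, -0.28574507, -0.95830486]]), 't': array([-0.50696753,  0.16343354,  0.43971678])}
tray [(0.97, [0.5052, 0.21, 0.0038])]
tray_top [(0.58, [0.5115, 0.2085, 0.0644])]
stopper
```

View pics/w1.png

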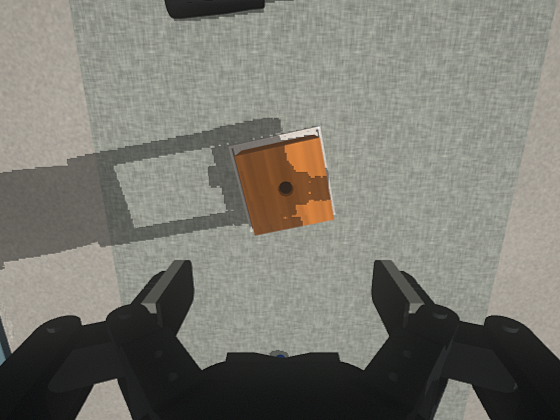

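The hole is dark and clearly visible at about pixel (286, 188). Next I'll measure it and move over the stand.

```bash
python3 - <<'E'
from h import *
im=cv2.imread("pics/w1.png");cal=np.load("w1cal.npy",allow_pickle=True).item()
g=im[170:207,268:305].max(2)
n,l,st,ce=cv2.connectedComponentsWithStats((g<75).astype(np.uint8))
for i in range(1,n):
    if st[i,4]>20: u,v=ce[i]+[268,170];print(st[i],u,v,at_z(cal,u,v,.064))
E
```

```text
[ 11  12  13  12 129] 285.1860465116279 187.29457364341084 [0.5099181  0.21326261 0.064     ]
```

Call:
move_arm(series=[1, 6, 40, 0, 0, 0, 0, 1, 6, 40, 0, 0, 0, 0, 1, 6, 40, 0, 0, 0, 0, 1, 6, 40, 0, 0, 0, 0, 1, 6, 40, 0, 0, 0, 0, 1, 6, 40, 0, 0, 0, 0, 1, 6, 40, 0, 0, 0, 0, 1, 6, 40, 10, 0, 0, 0, 1, 6, 40, 20, 0, 0, 0, 1, 0, 0, 20, 0, 0, 0, 1, 0, 0, 10, 0, 0, 0, 1, 0, 0, 0, 0, 0, 0, 1, 0, 0, 0, 0, 0, 0])

```text
time: 2.98
ee_pos: [0.5609, -0.1465, 0.1726]
eef_rot: [[1.0, -0.0, -0.001], [-0.0, -1.0, 0.001], [-0.001, -0.001, -1.0]]
contact_force: [0.5, -0.5, 0.8]
width: 0.0855
```

```bash
python3 - <<'E'
from h import *
s=read_state();print(s["time"],s["ee_pos"],s["contact_force"])
cal=viewer.calibration("wrist");im=viewer.capture("wrist");cv2.imwrite("pics/w2.png",im)
np.save("w2cal.npy",cal,allow_pickle=True)
for n in("finial","finial_grip","flat_knob","stand"):
    print(n,[(round(d["score"],2),np.round(d["position"],4).tolist()) for d in spotter.tip_of("wrist",n)[:5]])
E
```

```text
2.9833 [ 0.56091946 -0.14654098  0.17258328] [ 0.52442481 -0.49551206  0.82461489]
finial [(0.96, [0.5042, -0.0611, -0.0007]), (0.65, [0.561, -0.1531, 0.0114]), (0.61, [0.6528, -0.0857, -0.0009]), (0.57, [0.6626, -0.1597, 0.0011]), (0.55, [0.461, -0.149, 0.0015])]
finial_grip [(0.95, [0.5596, -0.1466, 0.0574]), (0.84, [0.4621, -0.147, 0.051]), (0.76, [0.6531, -0.0891, 0.0497]), (0.61, [0.5031, -0.0648, 0.0495])]
flat_knob [(0.62, [0.5536, -0.2351, 0.0119])]
stand [(0.95, [0.5564, -0.1931, -0.0004])]
```

View pics/w2.png

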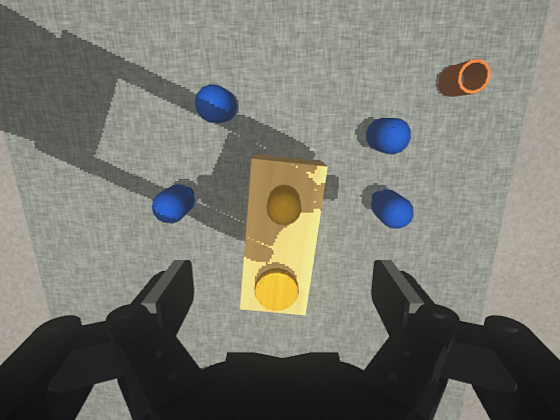

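The brass finial is at (284, 204), the knob is at (277, 290), and the blue look-alikes are well clear of the finger paths. I'll fit the finial's outline for its exact x and y.

```bash
cat >> h.py <<'E'
from scipy.optimize import least_squares
def hull(cal,xy,z0,tilt=(0,0)):
    P=[]
    for h,r in [(26,15),(56,15),(60,13.8),(64,10),(66.5,5),(67.5,0.1)]:
        for a in np.linspace(0,2*np.pi,48): P.append(proj(cal,np.array([xy[0]+r*np.cos(a)/1e3,xy[1]+r*np.sin(a)/1e3,z0+h/1e3])))
    return cv2.convexHull(np.array(P,np.float32))
def cen(c): m=cv2.moments(c); return np.array([m["m10"]/m["m00"],m["m01"]/m["m00"]]),m["m00"]
def fitxy(cal,mask,z0,xy):
    m=cv2.moments(mask.astype(np.uint8),True); uv=np.array([m["m10"]/m["m00"],m["m01"]/m["m00"]])
    r=least_squares(lambda p:cen(hull(cal,p,z0))[0]-uv,xy,x_scale=.001,diff_step=1e-4)
    return r.x,m["m00"],cen(hull(cal,r.x,z0))[1]
E
python3 - <<'E'
from h import *
cal=np.load("w2cal.npy",allow_pickle=True).item()
im=cv2.imread("pics/w2.png")
for d in spotter.masks_of("wrist","finial"):
    k=d["pixels"];v,u=np.nonzero(k);print(round(d["score"],2),u.mean(),v.mean(),u.min(),u.max(),v.min(),v.max())
    if abs(u.mean()-284)<10: print(fitxy(cal,k,.010,[.56,-.148]))
E
```

```text
0.94 283.64793678665495 205.18086040386305 267 301 185 224
(array([ 0.56092559, -0.14821801]), 1139.0, 1146.5407203536015)
0.84 391.81389776357827 208.6261980830671 371 412 189 229
0.84 173.0091973244147 203.30936454849498 152 193 185 222
0.76 388.2527392257122 135.1154127100073 366 411 118 154
0.62 215.4419329696025 103.9041309431021 195 237 84 122
```

Call:
move_arm(series=[1, 0, 1.7, 30, 0, 0, 0, 1, 0, 0, 30, 0, 0, 0, 1, 0, 0, 30, 0, 0, 0, 1, 0, 0, 20, 0, 0, 0, 1, 0, 0, 13, 0, 0, 0, 1, 0, 0, 8, 0, 0, 0, 1, 0, 0, 0, 0, 0, 0, 1, 0, 0, 0, 0, 0, 0])

```text
time: 3.95
ee_pos: [0.562, -0.1485, 0.0424]
eef_rot: [[1.0, 0.0, 0.001], [0.0, -1.0, -0.0], [0.001, 0.0, -1.0]]
contact_force: [0.4, 0.4, -0.9]
width: 0.0856
```

Call:
move_arm(series=[0, 0, 0, 0, 0, 0, 0, 0, 0, 0, 0, 0, 0, 0, 0, 0, 0, 0, 0, 0, 0, 0, 0, 0, 0, 0, 0, 0, 0, 0, 0, 0, 0, 0, 0, 0, 0, 0, 0, 0, 0, 0, 0, 0, 0, 0, 0, 0, 0, 0, 0, 0, 0, 0, 0, 0, 0, 0, 0, 0, 0, 0, 0, 0, 0, 0, 0, 0, 0, 0])

```text
time: 4.78
ee_pos: [0.5619, -0.1488, 0.0427]
eef_rot: [[1.0, -0.0, 0.001], [-0.0, -1.0, -0.001], [0.001, 0.001, -1.0]]
contact_force: [-1.1, 0.7, 6.6]
width: 0.0285
```

Call:
move_arm(series=[0, 0, 0, -10, 0, 0, 0, 0, 0, 0, -20, 0, 0, 0, 0, 0, 0, -30, 0, 0, 0, 0, 0, 0, -30, 0, 0, 0, 0, 0, 0, -15, 0, 0, 0, 0, 0, 0, 0, 0, 0, 0, 0, -5.2, -36.2, 0, 0, 0, 0, 0, -5.2, -36.2, 0, 0, 0, 0, 0, -5.2, -36.2, 0, 0, 0, 0, 0, -5.2, -36.2, 0, 0, 0, 0, 0, -5.2, -36.2, 0, 0, 0, 0, 0, -5.2, -36.2, 0, 0, 0, 0, 0, -5.2, -36.2, 0, 0, 0, 0, 0, -5.2, -36.2, 0, 0, 0, 0, 0, -5.2, -36.2, 0, 0, 0, 0, 0, -5.2, -36.2, 0, 0, 0, 0, 0, 0, 0, 0, 0, 0, 0, 0, 0, 0, 0, 0, 0, 0, 0, 0, 0, 0, 0, 0, 0])

```text
time: 6.37
ee_pos: [0.5087, 0.2132, 0.1457]
eef_rot: [[1.0, 0.001, -0.002], [0.001, -1.0, -0.001], [-0.002, 0.001, -1.0]]
contact_force: [-0.6, -0.2, -0.9]
width: 0.0281
```

```bash
python3 - <<'E'
from h import *
s=read_state();print(s["time"],s["ee_pos"],s["contact_force"],s["wrist_torque"],s["width"])
cal=viewer.calibration("wrist");im=viewer.capture("wrist");cv2.imwrite("pics/w3.png",im)
np.save("w3cal.npy",cal,allow_pickle=True)
print([(round(d["score"],2),np.round(d["position"],4).tolist()) for d in spotter.tip_of("wrist","finial")[:3]])
z0=s["ee_pos"][2]-.0327
for d in spotter.masks_of("wrist","finial")[:3]:
    k=d["pixels"];v,u=np.nonzero(k);print(d["score"],u.min(),u.max(),v.min(),v.max(),k.sum())
E
```

```text
6.3667 [0.50872186 0.2132171  0.145693  ] [-0.57581653 -0.15186694 -0.86962039] [ 0.01666267 -0.01263996  0.00934569] 0.028095336078168907
[(0.96, [0.5093, 0.2103, 0.1142])]
0.62 250 314 228 319 4663
```

View pics/w3.png

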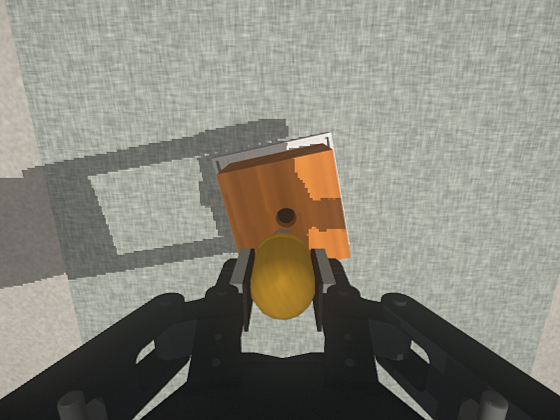

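The finial is held and looks upright. The hole is visible at (286, 216), just ahead of the shank. I'll check for tilt and re-measure the hole.

```bash
python3 - <<'E'
from h import *
im=cv2.imread("pics/w3.png");cal=np.load("w3cal.npy",allow_pickle=True).item()
g=im[195:230,262:310].max(2)
n,l,st,ce=cv2.connectedComponentsWithStats((g<75).astype(np.uint8))
for i in range(1,n):
    if st[i,4]>30: u,v=ce[i]+[262,195];print(st[i],u,v,at_z(cal,u,v,.064))
for p in((.5087,.2132),(.5087,.2122),(.5087,.2142)):
  h=hull(cal,p,.113)[:,0];print(p,h.min(0),h.max(0))
  # shoulder far edge and shank bottom far edge
  print(proj(cal,np.array([p[0],p[1]+.015,.139])),proj(cal,np.array([p[0],p[1]+.007,.113])))
# hole rim rays: mouth ellipse centre predicted for hole
for p in((.5099,.2133),(.5095,.2140)):
  q=np.array([proj(cal,np.array([p[0]+.008*np.cos(a),p[1]+.008*np.sin(a),.064])) for a in np.linspace(0,6.28,60)]);print(p,q.min(0),q.max(0))
cv2.imwrite("pics/w3c.png",cv2.resize(im[190:330,220:350],None,fx=4.5,fy=4.25,interpolation=cv2.INTER_CUBIC))
E
```

```text
[ 16  13  17  15 201] 285.69651741293535 215.09452736318408 [0.51021421 0.21376876 0.064     ]
(0.5087, 0.2132) [250.26477 232.86931] [317.74872 321.15585]
[283.96913085 232.85683973] [283.85551623 229.65091895]
(0.5087, 0.2122) [250.32945 234.6475 ] [317.67072 323.0671 ]
[283.96352211 234.63510516] [283.85089658 231.17556057]
(0.5087, 0.2142) [250.19983 231.08472] [317.82703 319.23648]
[283.97475973 231.07218963] [283.86015006 228.12160155]
(0.5099, 0.2133) [274.98232117 205.75910865] [295.60917245 225.38638814]
(0.5095, 0.214) [274.4607652  204.88131261] [295.10520527 224.54189564]
```

View pics/w3c.png

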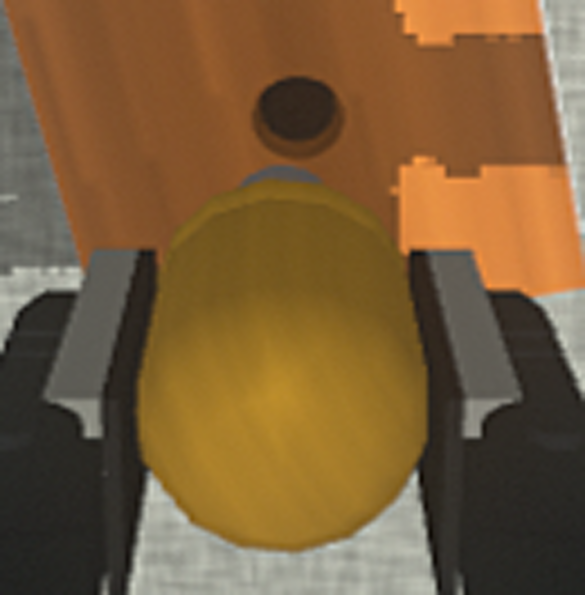

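Measured on the rim itself, the hole mouth is centred at about (286.3, 217.8), which is roughly (0.5107, 0.2116). The shank tip is at about (0.508, 0.2137). So the finial needs about +3 mm in x and -2 mm in y. I'll shift it, go down to about 7 mm above the wood and look again.

Call:
move_arm(series=[0, 3, 2, 10, 0, 0, 0, 0, 0, 0, 15, 0, 0, 0, 0, 0, 0, 10, 0, 0, 0, 0, 0, 0, 6, 0, 0, 0, 0, 0, 0, 0, 0, 0, 0, 0, 0, 0, 0, 0, 0, 0, 0, 0, 0, 0, 0, 0, 0])

```text
time: 7.1
ee_pos: [0.513, 0.2113, 0.1062]
eef_rot: [[1.0, -0.0, 0.001], [-0.0, -1.0, 0.0], [0.001, -0.0, -1.0]]
contact_force: [0.6, 0.4, -1.8]
width: 0.0285
```

```bash
python3 - <<'E'
from h import *
s=read_state();print(s["time"],s["ee_pos"],s["contact_force"],s["wrist_torque"])
cal=viewer.calibration("wrist");im=viewer.capture("wrist");cv2.imwrite("pics/w4.png",im)
np.save("w4cal.npy",cal,allow_pickle=True)
sd=viewer.capture("side");cs=viewer.calibration("side");sc=viewer.capture("scene")
u,v=proj(cs,np.array([.511,.211,.08])).astype(int);print(u,v)
A=cv2.resize(im[180:330,210:360],(600,600),interpolation=cv2.INTER_CUBIC)
cv2.imwrite("pics/w4c.png",A)
p=s["ee_pos"]; z0=p[2]-.0327
h=hull(cal,p[:2],z0)[:,0];print("hull",h.min(0),h.max(0))
for nm,c,r,z in(("hole",(.5107,.2116),.008,.064),("tip",p[:2],.007,z0)):
  q=np.array([proj(cal,np.array([c[0]+r*np.cos(a),c[1]+r*np.sin(a),z])) for a in np.linspace(0,6.28,60)]);print(nm,(q.min(0)-[210,180])*4,(q.max(0)-[210,180])*4)
E
```

```text
7.1 [0.51299546 0.21133909 0.10623221] [ 0.56548508  0.38543414 -1.77823804] [ 0.05513714 -0.00527016  0.02973888]
238 146
hull [250.4486 232.8343] [317.94342 321.0857 ]
hole [231.42180128 170.4285302 ] [329.73115978 262.28302557]
tip [249.83480464 198.67919503] [339.975409   282.39942481]
```

View pics/w4c.png

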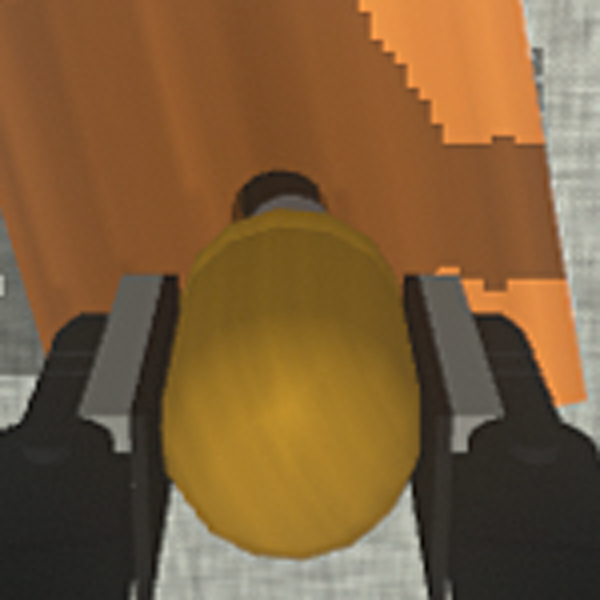

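Relative to the hole, the tip is about 1.4 mm too far in +x and 0.5 mm too far in +y. I'll correct that and descend gently.

Call:
move_arm(series=[0, -1.4, 0.5, 2, 0, 0, 0, 0, 0, 0, 3, 0, 0, 0, 0, 0, 0, 1.5, 0, 0, 0, 0, 0, 0, 1, 0, 0, 0, 0, 0, 0, 0.5, 0, 0, 0, 0, 0, 0, 0.5, 0, 0, 0, 0, 0, 0, 0.5, 0, 0, 0, 0, 0, 0, 0.5, 0, 0, 0, 0, 0, 0, 0, 0, 0, 0])

```text
time: 8.0
ee_pos: [0.5111, 0.2109, 0.0963]
eef_rot: [[1.0, 0.0, -0.0], [0.0, -1.0, -0.0], [-0.0, 0.0, -1.0]]
contact_force: [-0.3, 0.5, -1.5]
width: 0.0286
```

Call:
move_arm(series=[0, 0, 0, 0.5, 0, 0, 0, 0, 0, 0, 0.5, 0, 0, 0, 0, 0, 0, 0.5, 0, 0, 0, 0, 0, 0, 0, 0, 0, 0])

```text
time: 8.33
ee_pos: [0.5111, 0.2109, 0.0947]
eef_rot: [[1.0, -0.0, -0.0], [-0.0, -1.0, -0.0], [-0.0, 0.0, -1.0]]
contact_force: [-0.1, -0.8, -1.5]
width: 0.0284
```

Call:
move_arm(series=[0, 0, 0, 0.5, 0, 0, 0, 0, 0, 0, 0.5, 0, 0, 0, 0, 0, 0, 0.5, 0, 0, 0, 0, 0, 0, 0.5, 0, 0, 0, 0, 0, 0, 0, 0, 0, 0])

```text
time: 8.75
ee_pos: [0.5111, 0.2109, 0.0927]
eef_rot: [[1.0, -0.0, -0.0], [-0.0, -1.0, -0.0], [-0.0, 0.0, -1.0]]
contact_force: [0.3, -0.4, -2.4]
width: 0.0282
```

Call:
move_arm(series=[0, 0, 0, 1, 0, 0, 0, 0, 0, 0, 1, 0, 0, 0, 0, 0, 0, 1, 0, 0, 0, 0, 0, 0, 1, 0, 0, 0, 0, 0, 0, 0, 0, 0, 0])

```text
time: 9.17
ee_pos: [0.5113, 0.2109, 0.0892]
eef_rot: [[1.0, -0.0, 0.001], [-0.0, -1.0, 0.0], [0.001, -0.0, -1.0]]
contact_force: [-1.4, -0.5, 2.4]
width: 0.0282
```

The force now matches the stopper, and the shank tip is about 7 mm below the mouth. I'll keep pressing.

Call:
move_arm(series=[0, 0, 0, 1, 0, 0, 0, 0, 0, 0, 1, 0, 0, 0, 0, 0, 0, 1, 0, 0, 0, 0, 0, 0, 1, 0, 0, 0, 0, 0, 0, 1, 0, 0, 0, 0, 0, 0, 1, 0, 0, 0, 0, 0, 0, 0, 0, 0, 0])

```text
time: 9.75
ee_pos: [0.5112, 0.2109, 0.0826]
eef_rot: [[1.0, -0.0, 0.0], [-0.0, -1.0, 0.0], [0.0, -0.0, -1.0]]
contact_force: [-0.8, 0.7, 2.4]
width: 0.0286
```

Call:
move_arm(series=[0, 0, 0, 1, 0, 0, 0, 0, 0, 0, 1, 0, 0, 0, 0, 0, 0, 1, 0, 0, 0, 0, 0, 0, 1, 0, 0, 0, 0, 0, 0, 1, 0, 0, 0, 0, 0, 0, 1, 0, 0, 0, 0, 0, 0, 1, 0, 0, 0, 0, 0, 0, 1, 0, 0, 0, 0, 0, 0, 0, 0, 0, 0])

```text
time: 10.5
ee_pos: [0.5112, 0.2109, 0.0746]
eef_rot: [[1.0, -0.0, 0.0], [-0.0, -1.0, -0.0], [0.0, 0.0, -1.0]]
contact_force: [-0.3, 0.1, 2.3]
width: 0.0285
```

Call:
move_arm(series=[0, 0, 0, 1, 0, 0, 0, 0, 0, 0, 1, 0, 0, 0, 0, 0, 0, 0.5, 0, 0, 0, 0, 0, 0, 0, 0, 0, 0])

```text
time: 10.83
ee_pos: [0.5112, 0.2109, 0.0722]
eef_rot: [[1.0, -0.0, 0.0], [-0.0, -1.0, 0.0], [0.0, -0.0, -1.0]]
contact_force: [-0.2, -0.8, 2.9]
width: 0.0282
```

Call:
move_arm(series=[0, 0, 0, 0.4, 0, 0, 0, 0, 0, 0, 0.4, 0, 0, 0, 0, 0, 0, 0, 0, 0, 0])

```text
time: 11.08
ee_pos: [0.5112, 0.2109, 0.0715]
eef_rot: [[1.0, 0.0, 0.0], [0.0, -1.0, 0.0], [0.0, -0.0, -1.0]]
contact_force: [-0.4, -0.2, 2.9]
width: 0.0284
```

Call:
move_arm(series=[0, 0, 0, 0.4, 0, 0, 0, 0, 0, 0, 0, 0, 0, 0])

```text
time: 11.25
ee_pos: [0.5112, 0.2109, 0.0711]
eef_rot: [[1.0, 0.0, 0.0], [0.0, -1.0, 0.0], [0.0, -0.0, -1.0]]
contact_force: [-0.3, 0.9, 3.4]
width: 0.0281
```

Call:
move_arm(series=[0, 0, 0, 0.4, 0, 0, 0, 0, 0, 0, 0, 0, 0, 0])

```text
time: 11.42
ee_pos: [0.5112, 0.2109, 0.0707]
eef_rot: [[1.0, 0.0, 0.0], [0.0, -1.0, 0.0], [0.0, -0.0, -1.0]]
contact_force: [0.1, 0.3, 4.1]
width: 0.0281
```

Call:
move_arm(series=[0, 0, 0, 0.4, 0, 0, 0, 0, 0, 0, 0, 0, 0, 0])

```text
time: 11.58
ee_pos: [0.5112, 0.2109, 0.0707]
eef_rot: [[1.0, 0.0, 0.0], [0.0, -1.0, 0.0], [0.0, -0.0, -1.0]]
contact_force: [-1.0, 0.5, 7.1]
width: 0.0281
```

Call:
move_arm(series=[0, 0, 0, 0.4, 0, 0, 0, 0, 0, 0, 0, 0, 0, 0])

```text
time: 11.75
ee_pos: [0.5112, 0.2109, 0.0707]
eef_rot: [[1.0, 0.0, 0.0], [0.0, -1.0, 0.0], [0.0, -0.0, -1.0]]
contact_force: [-1.1, -0.4, 9.8]
width: 0.0284
```

There's a hard stop at TCP z = 0.0707, exactly where home was predicted. One more light press, then I'll back off the load and let go.

Call:
move_arm(series=[0, 0, 0, 0.5, 0, 0, 0, 0, 0, 0, 0, 0, 0, 0, 0, 0, 0, -0.8, 0, 0, 0, 0, 0, 0, 0, 0, 0, 0])

```text
time: 12.08
ee_pos: [0.5112, 0.2109, 0.0707]
eef_rot: [[1.0, 0.0, 0.0], [0.0, -1.0, 0.0], [0.0, -0.0, -1.0]]
contact_force: [-0.8, 0.0, 7.6]
width: 0.0283
```

Call:
move_arm(series=[1, 0, 0, 0, 0, 0, 0, 1, 0, 0, 0, 0, 0, 0, 1, 0, 0, 0, 0, 0, 0, 1, 0, 0, 0, 0, 0, 0, 1, 0, 0, 0, 0, 0, 0, 1, 0, 0, 0, 0, 0, 0, 1, 0, 0, 0, 0, 0, 0, 1, 0, 0, 0, 0, 0, 0, 1, 0, 0, 0, 0, 0, 0, 1, 0, 0, 0, 0, 0, 0])

```text
time: 12.92
ee_pos: [0.5112, 0.2109, 0.0703]
eef_rot: [[1.0, -0.0, -0.0], [-0.0, -1.0, 0.0], [-0.0, -0.0, -1.0]]
contact_force: [0.2, -0.5, 0.5]
width: 0.0854
```

Call:
move_arm(series=[1, 0, 0, -10, 0, 0, 0, 1, 0, 0, -25, 0, 0, 0, 1, 0, 0, -35, 0, 0, 0, 1, 0, 0, -35, 0, 0, 0, 1, 0, 0, -35, 0, 0, 0, 1, 0, 0, -10, 0, 0, 0, 1, 0, 0, 0, 0, 0, 0, 1, 0, 0, 0, 0, 0, 0])

```text
time: 13.58
ee_pos: [0.5111, 0.2109, 0.2206]
eef_rot: [[1.0, 0.0, 0.001], [0.0, -1.0, 0.0], [0.001, -0.0, -1.0]]
contact_force: [-0.3, -0.8, -0.5]
width: 0.0856
```

```bash
python3 - <<'E'
from h import *
s=read_state();print(s["time"],s["ee_pos"],s["contact_force"])
cal=viewer.calibration("wrist");w=viewer.capture("wrist");sd=viewer.capture("side")
for z0 in(.038,.043): h=hull(cal,(.5107,.2113),z0)[:,0];print(z0,h.min(0),h.max(0),cen(hull(cal,(.5107,.2113),z0))[1])
for d in spotter.masks_of("wrist","finial")[:2]:
    v,u=np.nonzero(d["pixels"]);print(d["score"],u.min(),u.max(),v.min(),v.max(),d["pixels"].sum(),fitxy(cal,d["pixels"],.038,[.51,.21]))
for c in("wrist","side"):print(c,[(round(d["score"],2),np.round(d["position"],4).tolist()) for d in spotter.tip_of(c,"finial")[:6]])
A=cv2.resize(w[120:270,200:350],(400,400),interpolation=cv2.INTER_CUBIC);B=cv2.resize(sd[90:190,190:290],(400,400),interpolation=cv2.INTER_CUBIC)
cv2.imwrite("pics/end.png",np.hstack([A,B]))
E
```

```text
13.5833 [0.51107745 0.21088517 0.2206222 ] [-0.29567932 -0.83804877 -0.46987548]
0.038 [266.5036  177.97232] [299.20712 215.97151] 984.9718970423564
0.043 [266.22525 178.9372 ] [299.50113 217.68672] 1021.7590602047276
0.88 267 298 178 215 958 (array([0.51034198, 0.21175631]), 958.0, 984.6832659165375)
wrist [(0.94, [0.5107, 0.2102, 0.0396])]
side [(0.79, [0.4622, -0.1484, 0.0006]), (0.69, [0.6537, -0.091, 0.0015]), (0.69, [0.5005, -0.0634, 0.0004]), (0.68, [0.6635, -0.1567, -0.003]), (0.63, [0.516, 0.2105, 0.0393])]
```

View pics/end.png

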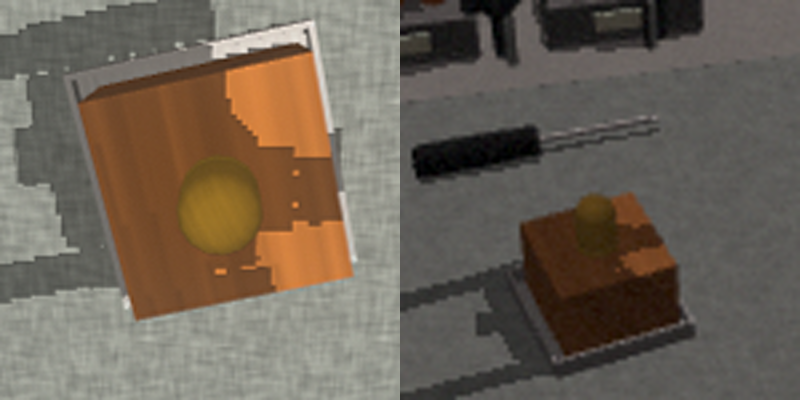

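The finial stands upright with its shoulder on the wood and the gripper clear, and its outline matches the one expected at home height. I'm handing the job in.

```bash
python3 -c "
from station import workorder;print(workorder.hand_in())"
```

```text
the job is handed in; nothing more can be done
None
```

The brass finial is out of the stand and pressed fully home in the post. I let go, backed the gripper about 150 mm clear and handed the job in at about 14 s. No searching was needed: the shank entered the hole on the first descent, after one correction of the tip by camera.

**Pressing in:** the stopper resisted with about 5 N (readings of +2 to +3 N from a no-load reading of about −2 N). The motion then stopped hard at a TCP height of 0.0707 m, exactly where home was predicted. The highest force I read at the end of a step was about 10 N. I made one further light press of 0.5 mm without reading its peak; the earlier steps suggest about 13 N.

**Last checks:**
- **Height:** in the wrist picture the finial's outline matches the one predicted for home (rows 178–215 against 178–216). The networks put its origin at z = 0.0396 (wrist) and 0.0393 (side), against an ideal of 0.038, which is within their 4 mm accuracy.
- **Position:** the side view puts x about 5 mm off from the wrist view (0.516 against 0.511). I took this as network error, because the wrist outline fit and the hard stop agree.
- **Bystanders:** the arm kept well clear of the knob, coupling, screwdriver and carton, and I felt no unexpected contact. I did not measure their positions again at the end.

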